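# Stand the reference board on its leg against the bench stop

### The arm

A 6-joint arm with a two-finger parallel gripper is mounted at the origin on the work surface; the furniture and walls round the work are solid. World frame = base frame: x ahead of the robot, y to its left, z up, the work surface at z = 0. Lengths are in m, angles in rad, forces in N, time in s.
With the tool pointing down it reaches from about 0.25 to 0.725 m from the base axis. Payload 4 kg.
Tool frame: the origin (TCP) lies midway between the tips of the shut fingers; the grasp point (between the pads) lies 19 mm behind it; z points along the fingers, y is the line along which they close (so a half turn about z gives the same grasp; the last joint's range is limited). The gripper opens to 85 mm and grips with 20 to 120 N. Pads are 22 mm wide; open, the fingers measure 114 mm over their backs; the gripper's body (76 mm by 85 mm) begins 54 mm behind the grasp point. The pads swing forward as they close: fully open they stand 13 mm farther back than shut.
Start: joints at [1.3, 0.241, 0.005, 1.335, 0, 1.571], TCP at [0.134, 0.482, 0.231] pointing down, gripper open.
Joint ranges: [-2.72, 2.72], [-1.05, 1.87], [-1.09, 1.28], [-1.99, 2.15], [-1.42, 1.44], [-3.14, 3.14]. Speed limits (rad/s): [2.79, 2.79, 3.14, 3.14, 3.14, 3.14].

### API

Orientations are given as a unit quaternion [x, y, z, w].
In Python, from workcell import bot gives the robot as it stands.
- The arm moves only by the tool move_arm, never from a script. Its argument "motion" is a list of rows, each an object of numbers: "x", "y", "z": the shift along the tool's x, y, z in cm; "yaw": the turn about the tool's z in degrees. A call has 1 to 20 rows; each row is the pose to reach, as a shift and turn from the pose commanded when the call began, along the tool's axes at that moment; what a row does not reach only later rows make up. A row lasts 1/8 s, in which the tool goes at most 62.5 mm and 10.7 degrees, less where a joint would pass 70% of its speed; a pose out of reach is approached as far as the arm can. A call with a gripper value outside its range is refused whole. "gripper" is the opening, from -1 (shut) to 1 (fully open), set as the call begins (left out, the last holds). The fingers move at their own pace and stop on an object; the grip force is fixed at half the most. Time passes only in rows, so rows that repeat a pose let the fingers close. It gives the time, the measured TCP pose, the force, the opening and the grip force at its end, in the units of the state.
- bot.get_obs(): the state, without advancing time (a new reading comes with each control period).
- bot.camera(name): name is "scene" or "top"; returns the picture (480x640x3 uint8, blue, green, red); there is no depth.
- bot.camera_model(name): a dict with "K" (3x3 intrinsics, pixels), "dist" ([k1, k2, p1, p2, k3] as OpenCV has them; the pictures are not rectified), "world_from_camera" (4x4, takes a point from camera to world coordinates). Camera axes: x right, y down, z forward; pixel columns grow to the right and rows downward; lengths in m; the calibration is good to about 2 mm. A picture is of the moment at which its call begins. camera_model takes no time and is no camera call.
- bot.job_done(): hands the job in; it is judged then, once.
Trained networks look in the newest picture that a camera, given by its name, has taken for a name from the list of things; names that differ only in an ending like _2 or _b are one class to them, and where a whole thing is asked for, a point or a joint stands for the part that bears it (a point fixed in the world has none). Each returns a list of dicts, best first, with "score" (0 to 1); they miss things now and then, are a little off and sometimes report something else, mostly with a low value. They report only what shows in the picture. A call takes as long as a camera call. They do not tell look-alikes from the thing itself.
- bot.cut_out(camera, name): "mask" (480x640 bool, what is visible of it) and "centre" ([row, column] in pixels, amid what is visible of it).
The state is a dict: "clock": time; "joint_pos": joint angles; "joint_vel": joint speeds; "tau": joint torques, N m; "eef_pos": TCP position; "tool_rot": TCP orientation; "ft_force": force on the tool from outside, world axes, zero at the start; "ft_torque": the same for the moment, N m; "grip_width": finger opening in m; "grasp_force": force on a finger pad.
Only numpy, scipy, OpenCV 4.12 (cv2) and the standard library are available. Lean on these libraries where they do the work, as an engineer would, in place of code of your own. Each camera call takes 0.05 s, during which the arm holds its last target. There are 200 camera calls.

### The job

The reference board lies face down on the bench: swing the leg on its back out fully to its stop, then stand the board upright on that leg behind the low wooden strip, facing the robot's side, centred on the strip to within a few centimetres. Its lower edge must end up snug against the back of the strip along the whole edge, with the board left standing freely on the bench. Set it down without dropping or toppling it, and leave the loose turned handle and the two loose wood blocks where they are.

Things in the scene. Friction and masses are not known exactly. Their poses are not given: they have to be found in the camera images.
- board: Plywood board with a paper chart on its face, 180 (top to bottom) x 170 x 12 mm, 0.2 to 0.34 kg; starts face down. Origin: centre of its face. x runs along the board from top edge (-90 mm, nearest the robot at the start) to bottom edge (+90); y along its width (+-85); z from face (0) to back (12). On its back the folding leg, on its top edge a swivel handle.
- leg (a joint): Leg angle, rad: 0 folded flat on the back, 0.62 fully open at its hard stop; a friction hinge (0.12 N m), it stays where left. Axis along the board's y at board x=-55, z=19 mm; the leg runs from there towards the bottom edge, its foot swings away from the back. Pulling on past the stop lifts the board. Standing on the open leg, the board leans back 0.28 rad.
- leg_foot (a point): Centre of the leg's foot, a rubber cross bar 50 mm long, 12 mm thick, parallel to the board's y, 139 mm from the leg's hinge. The leg is a light wooden bar 18 mm wide, 10 mm thick; folded, it fills 14 to 24 mm above the board's face. A firm pinch across its width must tilt along with the leg as it swings, or the board is lifted.
- handle (a joint): Wire bail handle, angle in rad: 0 in the board's plane, sticking out from the top edge (as it lies at the start); positive towards the back, negative towards the face; range +-2.9. It swivels almost freely on the board, and its wooden grip turns freely on the wire: lifted by the grip, handle and board hang down below it, and swing and slip sideways if carried fast; let go, the handle flops over.
- handle_grip (a point): Centre of the handle's round wooden grip, 64 mm long (parallel to the board's y), 16 mm thick, which turns freely on the wire, 50 mm from the handle's hinge line; the wire is 6 mm thick, its sides 36 mm either side of the middle; 40 mm of free space between grip and top edge. Hung from it with the leg open, the board leans back about 0.1 rad.
- board_top (a point): Middle of the board's top edge, on the handle's hinge line: board x=-90, y=0, z=8 mm; about 175 mm up when the board stands. Outside the handle (|y|>45 mm) the top edge is bare and can be pinched across its 12 mm thickness.
- corner_left (a point): Bottom corner of the board's face at its +y end: board x=90, y=85, z=0 mm.
- corner_right (a point): Bottom corner of the board's face at its -y end: board x=90, y=-85, z=0 mm.
- strip_back (a point): Low wooden stop strip fixed to the bench, 20 x 200 x 15 mm high. This point is the middle of the foot of its back face, on the bench top; x points straight back from that face, away from the robot's side, y along the strip, z up; the wood fills x=-20 to 0, y=+-100, z=0 to 15 mm. The board's lower edge must meet the face x=0, and the leg belongs behind it (+x).
- turned_handle: Loose turned wooden handle, 53 x 96 x 18 mm, a bystander. Origin: centre of its underside.
- block_l2: Loose wood block, 46 x 105 x 50 mm, a bystander. Origin: centre of its underside.
- block_l3: Loose wood block, 40 x 140 x 45 mm, a bystander. Origin: centre of its underside.
Things that resemble listed ones, but are neither listed nor needed, are in the scene too. Of the things shaped like the part that bears strip_back, the wooden one is meant.

How it is judged:
By the outcome, as a careful person would: the job done as asked, in the order asked, and still so for the second after the job is handed in, with the robot touching nothing.
It also fails if it takes over 72 s, if anything falls off the work surface, if the arm or the gripper's body presses on something with over 40 N, if the wrist force passes 120 N, or if a joint passes its speed limit or range.

## Working session

There is one attempt and no reset: what is moved stays moved. The work goes in short steps, Python scripts to look and compute and a tool call to move; the robot and the scene stay as the last step left them, time stands still between calls to the robot, and variables do not carry over. Pictures are saved under pics/ and viewed, at most 10 in all, crops included, and the job is handed in when it is done.

Besides the shell and the picture viewer there is one more tool, called after "Request:" as name(argument=value, ...), one argument or row to a line, values as JSON. move_arm: Moves the arm, as the interface text tells. Its arguments: {"type":"object","properties":{"motion":{"type":"array"},"gripper":{"type":"number"}},"required":["motion"]}

```bash
mkdir -p pics; ls; python3 - <<'E'
from workcell import bot
import cv2,numpy as np
for c in ("scene","top"):
    im=bot.camera(c); cv2.imwrite(f"pics/{c}0.png",im)
    m=bot.camera_model(c); print(c,m["K"],m["dist"],np.round(m["world_from_camera"],3))
    for n in ("board","leg_foot","handle_grip","board_top","corner_left","corner_right","strip_back","turned_handle","block_l2","block_l3"):
        try: print(n,[(round(d["score"],2),np.round(d["centre"],1).tolist()) for d in bot.cut_out(c,n)][:3])
        except Exception as e: print(n,e)
o=bot.get_obs(); print({k:np.round(v,3) for k,v in o.items()})
E
```

```text
pics
scene [[460.36641504   0.         321.76862608]
 [  0.         460.36641504 242.77798974]
 [  0.           0.           1.        ]] [-0.07579312  0.          0.          0.          0.        ] [[-0.385  0.735 -0.557  1.108]
 [ 0.923  0.309 -0.231  0.283]
 [ 0.002 -0.603 -0.798  0.892]
 [ 0.     0.     0.     1.   ]]
board [(0.91, [305.0, 390.5])]
leg_foot [(0.72, [310.9, 386.6]), (0.45, [253.8, 395.9]), (0.28, [306.9, 387.4])]
handle_grip [(0.66, [251.0, 392.3])]
board_top [(0.74, [305.5, 389.2])]
corner_left [(0.95, [305.3, 388.8])]
corner_right [(0.9, [304.2, 385.5])]
strip_back [(0.94, [176.4, 274.8]), (0.75, [235.0, 249.6]), (0.59, [200.8, 421.5])]
turned_handle [(0.49, [216.4, 329.6])]
block_l2 [(0.96, [212.8, 149.9]), (0.87, [323.0, 490.1])]
block_l3 [(0.96, [212.8, 149.9]), (0.87, [323.0, 490.1])]
top [[545.20216193   0.         318.41809847]
 [  0.         545.20216193 235.84538051]
 [  0.           0.           1.        ]] [-0.16422607  0.          0.          0.          0.        ] [[ 0.014 -0.996  0.088  0.389]
 [-1.    -0.014 -0.005  0.038]
 [ 0.006 -0.088 -0.996
[... 327 characters left out ...]
 378.7]), (0.63, [329.9, 247.0])]
turned_handle [(0.73, [280.3, 320.2])]
block_l2 [(0.81, [219.9, 467.8]), (0.59, [220.0, 174.6])]
block_l3 [(0.81, [219.9, 467.8]), (0.59, [220.0, 174.6])]
{'clock': np.float64(1.1), 'joint_pos': array([1.3  , 0.241, 0.005, 1.335, 0.   , 1.571]), 'joint_vel': array([ 0.001, -0.001,  0.   ,  0.001,  0.001,  0.001]), 'tau': array([ 0.0000e+00, -3.7222e+01,  2.5270e+01,  1.0000e-03,  0.0000e+00,
       -0.0000e+00]), 'eef_pos': array([0.134, 0.482, 0.231]), 'tool_rot': array([ 0.135,  0.991,  0.   , -0.   ]), 'ft_force': array([-0.349,  0.036, -0.188]), 'ft_torque': array([ 0.018,  0.013, -0.015]), 'grasp_force': np.float64(0.0), 'grip_width': np.float64(0.085)}
```

View pics/scene0.png

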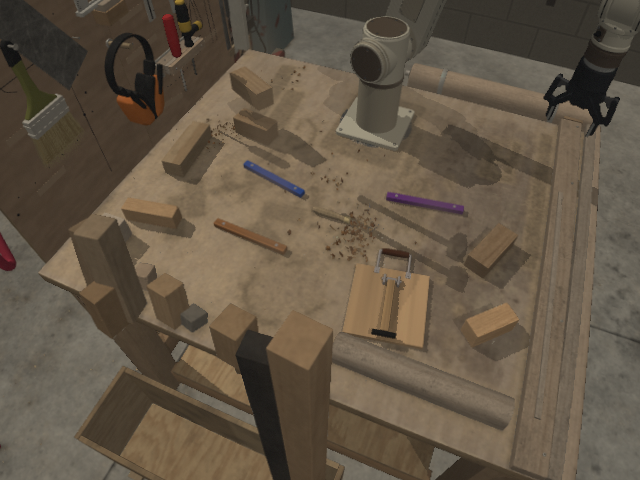

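View pics/top0.png

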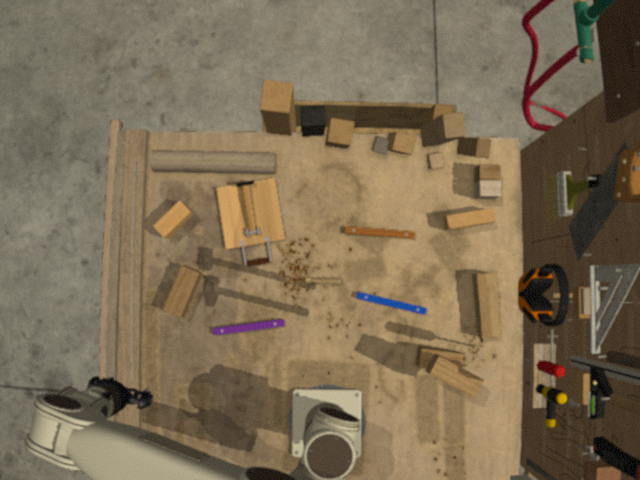

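Both pictures show the board at top px (250,213), leg running away from the robot, handle towards the robot. The wooden strip is brown, at top (378,232) and scene (250,235); the blue and purple ones are look-alikes.

```bash
cat > h.py <<'E'
import cv2,numpy as np
from workcell import bot
def w(c,px,z):
    "pixels (col,row) -> world xy at height z"
    m=bot.camera_model(c); T=np.array(m["world_from_camera"])
    u=cv2.undistortPoints(np.array(px,float).reshape(-1,1,2),np.array(m["K"]),np.array(m["dist"])).reshape(-1,2)
    d=np.c_[u,np.ones(len(u))]@T[:3,:3].T; o=T[:3,3]
    return o+d*((z-o[2])/d[:,2])[:,None]
def proj(c,P):
    m=bot.camera_model(c); T=np.linalg.inv(np.array(m["world_from_camera"]))
    return cv2.projectPoints(np.array(P,float).reshape(-1,3),cv2.Rodrigues(T[:3,:3])[0],T[:3,3],np.array(m["K"]),np.array(m["dist"]))[0].reshape(-1,2)
def outline(c,mask,z):
    k=max(cv2.findContours(mask.astype(np.uint8),cv2.RETR_EXTERNAL,cv2.CHAIN_APPROX_NONE)[0],key=cv2.contourArea)
    return w(c,k.reshape(-1,2),z)
def rect(c,mask,z):
    p=outline(c,mask,z)[:,:2]
    r=cv2.minAreaRect((p*1000).astype(np.float32)); return r,cv2.boxPoints(r)
E
python3 - <<'E'
from h import *
for c in ("top","scene"):
    im=bot.camera(c)
    for n,z in (("board",.012),("leg_foot",.024),("handle_grip",.008),("strip_back",.015),("turned_handle",.018),("block_l2",.05)):
        for d in bot.cut_out(c,n)[:5]:
            r,b=rect(c,d["mask"],z); print(c,n,round(d["score"],2),np.round(d["centre"]),np.round(r[0]),np.round(r[1]),round(r[2],1),b.round().tolist())
a=cv2.resize(bot.camera("top")[140:280,190:330],(560,560),interpolation=cv2.INTER_CUBIC)
b=cv2.resize(bot.camera("scene")[240:360,330:450],(560,560),interpolation=cv2.INTER_CUBIC)
cv2.imwrite("pics/b1.png",a[:,:]); cv2.imwrite("pics/b2.png",b)
E
```

```text
top board 0.68 [213. 250.] [587. 225.] [186. 172.] 10.0 [[481.0, 293.0], [511.0, 124.0], [694.0, 156.0], [664.0, 325.0]]
top leg_foot 0.77 [204. 247.] [602. 236.] [149.  49.] 5.0 [[525.0, 254.0], [530.0, 205.0], [678.0, 218.0], [674.0, 267.0]]
top handle_grip 0.73 [260. 258.] [470. 204.] [55. 78.] 10.4 [[436.0, 238.0], [450.0, 161.0], [504.0, 170.0], [490.0, 248.0]]
top strip_back 0.89 [326. 248.] [267. 223.] [ 21. 199.] 8.0 [[242.0, 320.0], [270.0, 123.0], [291.0, 126.0], [263.0, 323.0]]
top strip_back 0.72 [233. 384.] [ 538. -143.] [197.  26.] 86.5 [[519.0, -240.0], [546.0, -242.0], [558.0, -45.0], [531.0, -43.0]]
top strip_back 0.71 [260. 259.] [450. 200.] [16. 72.] 7.6 [[437.0, 234.0], [447.0, 164.0], [462.0, 166.0], [453.0, 236.0]]
top strip_back 0.63 [304. 389.] [ 338. -178.] [196.  22.] 77.3 [[306.0, -271.0], [327.0, -276.0], [370.0, -85.0], [349.0, -80.0]]
top turned_handle 0.67 [279. 321.] [400.  17.] [17. 98.] 0.8 [[391.0, 66.0], [393.0, -32.0], [409.0, -32.0], [408.0, 66.0]]
top block_l2 0.86 [221. 472.] [ 575. -392.] [ 42. 149.] 10.3 [[541.0, -322.0], [567.0, -469.0], [60
[... 732 characters left out ...]
, 319.0], [272.0, 121.0], [303.0, 126.0], [274.0, 323.0]]
scene strip_back 0.55 [235. 251.] [ 542. -143.] [205.  31.] 85.7 [[519.0, -244.0], [550.0, -246.0], [565.0, -42.0], [534.0, -40.0]]
scene turned_handle 0.82 [216. 331.] [406.  17.] [100.  23.] 88.8 [[393.0, -33.0], [417.0, -33.0], [419.0, 66.0], [395.0, 67.0]]
scene block_l2 0.78 [324. 489.] [579. 437.] [ 64. 130.] 44.4 [[510.0, 461.0], [601.0, 368.0], [647.0, 413.0], [556.0, 506.0]]
scene block_l2 0.68 [305. 389.] [586. 223.] [235. 164.] 10.1 [[456.0, 283.0], [485.0, 122.0], [716.0, 163.0], [687.0, 324.0]]
scene block_l2 0.32 [238. 250.] [ 565. -125.] [195.  30.] 85.8 [[543.0, -221.0], [573.0, -224.0], [587.0, -29.0], [557.0, -27.0]]
```

View pics/b2.png

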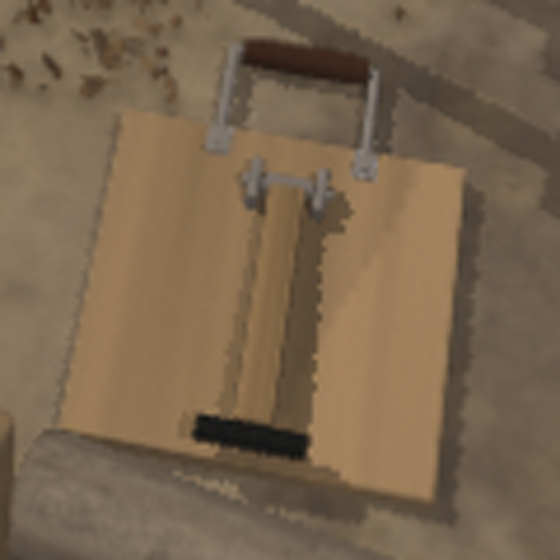

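View pics/b1.png

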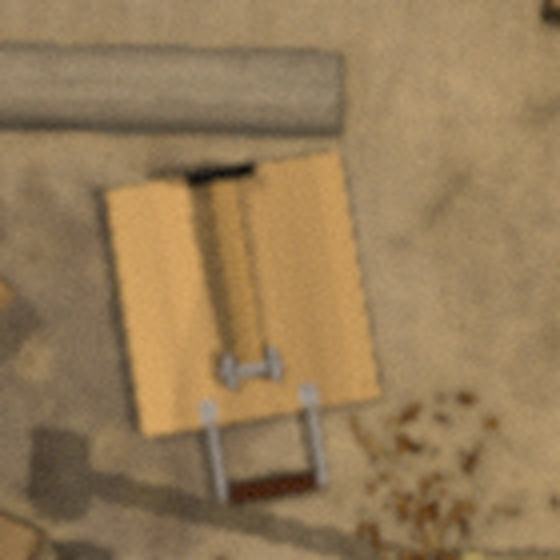

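The crops confirm it: foot bar at the far end, flush with the board's lower edge, handle toward the robot and board x yawed about +10°. Next I compute the approach to pinch the leg.

```bash
cat >> h.py <<'E'
def delta(p,ang=None):
    "cm shifts along tool axes to TCP target p; yaw deg so that tool y lies at world angle ang (mod 180)"
    from scipy.spatial.transform import Rotation as R
    o=bot.get_obs(); M=R.from_quat(o["tool_rot"]).as_matrix()
    s=M.T@(np.array(p)-o["eef_pos"])*100
    yaw=None
    if ang is not None:
        a=np.degrees(np.arctan2(M[1,1],M[0,1])); yaw=-(((ang-a)+90)%180-90)
    print("delta",s.round(2),"yaw",yaw,"tcp",np.round(o["eef_pos"],4),"q6",round(o["joint_pos"][5],2),"clock",o["clock"],"F",np.round(o["ft_force"],1),"gw",round(float(o["grip_width"]),4),"gf",round(float(o["grasp_force"]),1))
E
python3 - <<'E'
from h import *
px=np.array([[233,260],[226,200],[243,340],[222,175]])/4+[190,140]
print(w("top",px,.024).round(3))
L=w("top",px,.024)[:,:2]; print(np.degrees(np.arctan2(*(L[1]-L[2])[::-1])))
delta([.648,.236,.10],100); delta([.648,.236,.0145],100)
E
```

```text
[[0.608 0.229 0.024]
 [0.651 0.235 0.024]
 [0.551 0.221 0.024]
 [0.669 0.239 0.024]]
8.449184451182713
delta [-56.12  -9.93  13.13] yaw -25.51672449108733 tcp [0.1338 0.4818 0.2313] q6 1.57 clock 1.9 F [ 0.  -0.  -0.2] gw 0.0852 gf 0.0
delta [-56.12  -9.93  21.68] yaw -25.51672449108733 tcp [0.1338 0.4818 0.2313] q6 1.57 clock 1.9 F [ 0.  -0.  -0.2] gw 0.0852 gf 0.0
```

Request:
move_arm(
  motion=[
    {"x":-56.1,"y":-9.9,"z":8,"yaw":-24.5},
    {"x":-56.1,"y":-9.9,"z":8,"yaw":-24.5},
    {"x":-56.1,"y":-9.9,"z":8,"yaw":-24.5},
    {"x":-56.1,"y":-9.9,"z":8,"yaw":-24.5},
    {"x":-56.1,"y":-9.9,"z":8,"yaw":-24.5},
    {"x":-56.1,"y":-9.9,"z":8,"yaw":-24.5},
    {"x":-56.1,"y":-9.9,"z":8,"yaw":-24.5},
    {"x":-56.1,"y":-9.9,"z":8,"yaw":-24.5},
    {"x":-56.1,"y":-9.9,"z":8,"yaw":-24.5},
    {"x":-56.1,"y":-9.9,"z":8,"yaw":-24.5},
    {"x":-56.1,"y":-9.9,"z":13,"yaw":-24.5},
    {"x":-56.1,"y":-9.9,"z":16,"yaw":-24.5},
    {"x":-56.1,"y":-9.9,"z":16,"yaw":-24.5},
    {"x":-56.1,"y":-9.9,"z":16,"yaw":-24.5},
  ],
  gripper=0.0,
)

```text
clock: 3.65
eef_pos: [0.6486, 0.2367, 0.0727]
tool_rot: [-0.078, 0.997, 0.0, 0.001]
ft_force: [0.5, 0.7, 0.5]
grip_width: 0.0427
grasp_force: 0.0
```

Request:
move_arm(
  motion=[
    {"z":4},
    {"z":5.7},
    {"z":5.7},
    {"z":5.7},
  ],
)

```text
invalid input at $.motion[0]: expected keys x, y, z, yaw
```

Request:
move_arm(
  motion=[
    {"z":0},
    {"z":0},
    {"z":0},
    {"z":0},
  ],
  gripper=-0.6,
)

```text
invalid input at $.motion[0]: expected keys x, y, z, yaw
```

```bash
python3 - <<'E'
from h import *
delta([.648,.236,.0145])
a=cv2.resize(bot.camera("top")[140:280,190:330],(420,420),interpolation=cv2.INTER_CUBIC)
b=cv2.resize(bot.camera("scene")[220:360,320:460],(420,420),interpolation=cv2.INTER_CUBIC)
cv2.imwrite("pics/c1.png",np.hstack([a[:,:370],b]))
E
```

```text
delta [ 0.09 -0.06  5.82] yaw None tcp [0.6486 0.2367 0.0727] q6 0.19 clock 3.65 F [0.5 0.7 0.5] gw 0.0427 gf 0.0
```

View pics/c1.png

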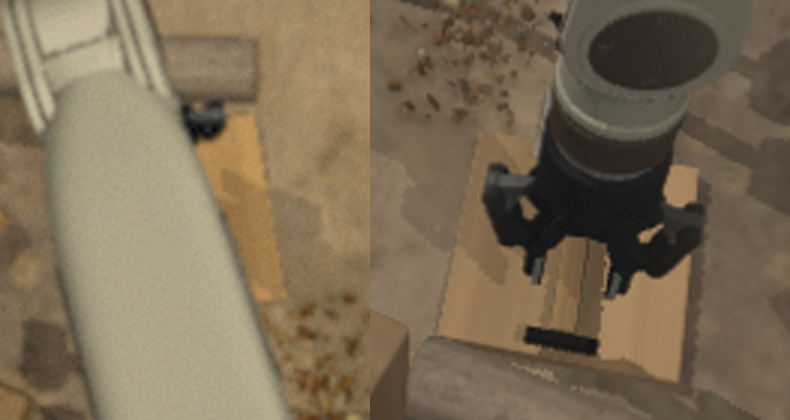

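The moves were refused because each row needs all four keys. The scene half shows the fingers centred astride the leg, 20 to 30 mm inboard of the foot. I'll descend.

Request:
move_arm(
  motion=[
    {"x":0,"y":0,"z":4,"yaw":0},
    {"x":0,"y":0,"z":5.7,"yaw":0},
    {"x":0,"y":0,"z":5.7,"yaw":0},
    {"x":0,"y":0,"z":5.7,"yaw":0},
  ],
)

```text
clock: 4.25
eef_pos: [0.6489, 0.2367, 0.0159]
tool_rot: [-0.078, 0.997, 0.0, 0.001]
ft_force: [-0.9, -0.0, 0.6]
grip_width: 0.0428
grasp_force: 0.0
```

Request:
move_arm(
  motion=[
    {"x":0,"y":0,"z":0,"yaw":0},
    {"x":0,"y":0,"z":0,"yaw":0},
    {"x":0,"y":0,"z":0,"yaw":0},
    {"x":0,"y":0,"z":0,"yaw":0},
  ],
  gripper=-0.6,
)

```text
clock: 4.75
eef_pos: [0.6488, 0.2364, 0.015]
tool_rot: [-0.078, 0.997, 0.0, 0.001]
ft_force: [3.0, -0.2, 1.7]
grip_width: 0.0173
grasp_force: 20.8
```

Request:
move_arm(
  motion=[
    {"x":0,"y":0,"z":0,"yaw":0},
    {"x":0,"y":0,"z":0,"yaw":0},
  ],
  gripper=-0.588,
)

```text
clock: 5.0
eef_pos: [0.6485, 0.2363, 0.0147]
tool_rot: [-0.078, 0.997, 0.0, 0.001]
ft_force: [3.0, -0.5, 1.7]
grip_width: 0.0179
grasp_force: 16.2
```

Request:
move_arm(
  motion=[
    {"x":0,"y":0,"z":0,"yaw":0},
    {"x":0,"y":0,"z":0,"yaw":0},
  ],
  gripper=-0.56,
)

```text
clock: 5.25
eef_pos: [0.6466, 0.2362, 0.0135]
tool_rot: [-0.078, 0.997, -0.0, -0.001]
ft_force: [-0.4, -0.7, 0.0]
grip_width: 0.0188
grasp_force: 0.1
```

Request:
move_arm(
  motion=[
    {"x":0,"y":0,"z":0,"yaw":0},
    {"x":0,"y":0,"z":0,"yaw":0},
    {"x":0.01,"y":0,"z":-0.5,"yaw":0},
    {"x":0.05,"y":0,"z":-1.1,"yaw":0},
    {"x":0.13,"y":0,"z":-1.7,"yaw":0},
    {"x":0.23,"y":0,"z":-2.3,"yaw":0},
    {"x":0.23,"y":0,"z":-2.3,"yaw":0},
  ],
  gripper=-0.572,
)

```text
clock: 6.12
eef_pos: [0.6462, 0.2362, 0.0386]
tool_rot: [-0.078, 0.997, 0.0, 0.001]
ft_force: [-0.6, -1.4, 0.8]
grip_width: 0.0184
grasp_force: 1.3
```

```bash
python3 - <<'E'
from h import *
delta([.648,.236,.0145])
b=cv2.resize(bot.camera("scene")[220:360,320:460],(560,560),interpolation=cv2.INTER_CUBIC)
cv2.imwrite("pics/c2.png",b)
E
```

```text
delta [-0.17 -0.05  2.41] yaw None tcp [0.6462 0.2362 0.0386] q6 0.19 clock 6.125 F [-0.6 -1.4  0.8] gw 0.0184 gf 1.3
```

View pics/c2.png

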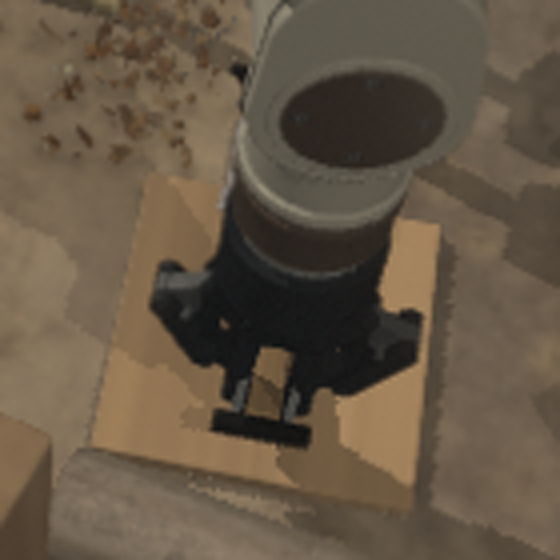

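The light pinch works: the foot has risen clear of the back (crop px (260,428)) and the board is still flat. I'll keep following the arc past the stop.

Request:
move_arm(
  motion=[
    {"x":0.13,"y":0,"z":-0.57,"yaw":0},
    {"x":0.29,"y":0,"z":-1.14,"yaw":0},
    {"x":0.48,"y":0,"z":-1.7,"yaw":0},
    {"x":0.69,"y":0,"z":-2.24,"yaw":0},
    {"x":0.93,"y":0,"z":-2.77,"yaw":0},
    {"x":1.2,"y":0,"z":-3.29,"yaw":0},
    {"x":1.5,"y":0,"z":-3.8,"yaw":0},
    {"x":1.8,"y":0,"z":-4.3,"yaw":0},
    {"x":1.95,"y":0,"z":-4.5,"yaw":0},
    {"x":2.1,"y":0,"z":-4.7,"yaw":0},
    {"x":2.1,"y":0,"z":-4.7,"yaw":0},
  ],
  gripper=-0.574,
)

```text
clock: 7.55
eef_pos: [0.6249, 0.2328, 0.0847]
tool_rot: [-0.078, 0.997, 0.0, 0.0]
ft_force: [1.4, -0.3, 1.1]
grip_width: 0.0183
grasp_force: 1.2
```

```bash
python3 - <<'E'
from h import *
delta([.648,.236,.0145])
b=cv2.resize(bot.camera("scene")[220:360,320:460],(560,560),interpolation=cv2.INTER_CUBIC)
cv2.imwrite("pics/c3.png",b)
E
```

```text
delta [-2.33 -0.04  7.02] yaw None tcp [0.6249 0.2328 0.0847] q6 0.2 clock 7.55 F [ 1.4 -0.3  1.1] gw 0.0183 gf 1.2
```

View pics/c3.png

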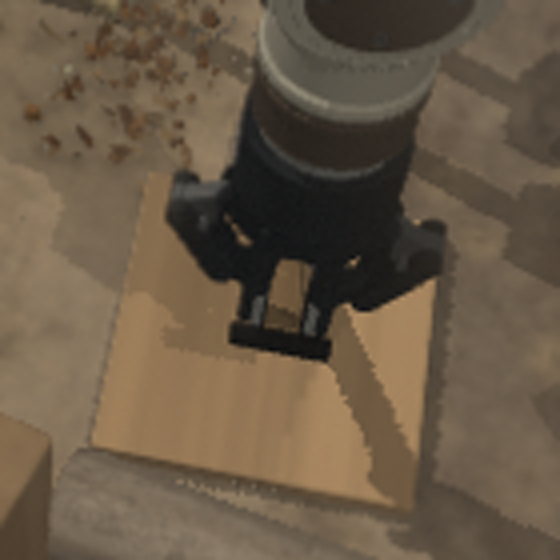

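The foot is now high, at crop (280,340), with the board flat. I'll pull a little past to be sure of the stop, then release and check the angle.

Request:
move_arm(
  motion=[
    {"x":0.25,"y":0,"z":-0.3,"yaw":0},
    {"x":0.5,"y":0,"z":-0.6,"yaw":0},
    {"x":0.5,"y":0,"z":-0.6,"yaw":0},
  ],
  gripper=-0.576,
)

```text
clock: 7.98
eef_pos: [0.6197, 0.232, 0.0905]
tool_rot: [-0.078, 0.997, 0.0, 0.0]
ft_force: [1.2, -0.2, -1.3]
grip_width: 0.018
grasp_force: 1.6
```

Request:
move_arm(
  motion=[
    {"x":0,"y":0,"z":0,"yaw":0},
    {"x":0,"y":0,"z":0,"yaw":0},
    {"x":0,"y":0,"z":-4,"yaw":0},
    {"x":0,"y":0,"z":-9,"yaw":0},
    {"x":15,"y":0,"z":-9,"yaw":0},
    {"x":15,"y":0,"z":-9,"yaw":0},
    {"x":15,"y":0,"z":-9,"yaw":0},
    {"x":15,"y":0,"z":-9,"yaw":0},
  ],
  gripper=0.0,
)

```text
clock: 8.98
eef_pos: [0.4701, 0.2083, 0.181]
tool_rot: [-0.079, 0.997, 0.0, 0.0]
ft_force: [0.2, 0.0, 0.2]
grip_width: 0.043
grasp_force: 0.0
```

```bash
python3 - <<'E'
from h import *
delta([.648,.236,.0145])
im=bot.camera("scene")
for n in ("leg_foot","handle_grip","board"):
    for d in bot.cut_out("scene",n)[:2]:
        r=cv2.minAreaRect(np.argwhere(d["mask"])[:,::-1].astype(np.float32)); print(n,round(d["score"],2),np.round(d["centre"]),cv2.boxPoints(r).round().tolist())
im2=im.copy()
c=np.array([.588,.2255]); ux=np.array([np.cos(np.radians(9.5)),np.sin(np.radians(9.5))]); uy=np.array([-ux[1],ux[0]])
for t,col in ((.5,(255,0,0)),(.62,(0,0,255))):
    for y in (-.025,0,.025):
        q=c+ux*(-.055+.139*np.cos(t))+uy*y; p=proj("scene",[*q,.019+.139*np.sin(t)])[0]; print(t,y,p.round(1)); cv2.circle(im2,tuple(int(v) for v in p.round()),0,col,-1)
for x in (-.09,.09):
    for y in (-.085,.085): q=c+ux*x+uy*y; p=proj("scene",[*q,.012])[0]; cv2.circle(im2,tuple(int(v) for v in p.round()),0,(0,255,0),-1)
cv2.imwrite("pics/c4.png",cv2.resize(im2[220:360,320:460],(560,560),interpolation=cv2.INTER_NEAREST))
E
```

```text
delta [-18.    -0.06  16.65] yaw None tcp [0.4701 0.2083 0.181 ] q6 0.26 clock 8.975 F [0.2 0.  0.2] gw 0.043 gf 0.0
leg_foot 0.6 [298. 392.] [[376.0, 306.0], [382.0, 275.0], [407.0, 279.0], [401.0, 311.0]]
leg_foot 0.2 [303. 389.] [[342.0, 333.0], [360.0, 241.0], [441.0, 258.0], [423.0, 349.0]]
handle_grip 0.61 [252. 396.] [[376.0, 264.0], [381.0, 245.0], [414.0, 252.0], [410.0, 271.0]]
handle_grip 0.47 [302. 390.] [[342.0, 333.0], [360.0, 241.0], [441.0, 258.0], [422.0, 349.0]]
board 0.74 [302. 390.] [[342.0, 333.0], [361.0, 241.0], [441.0, 257.0], [422.0, 349.0]]
board 0.18 [324. 487.] [[458.0, 324.0], [508.0, 298.0], [521.0, 324.0], [471.0, 349.0]]
0.5 -0.025 [375.1 309.9]
0.5 0 [387.5 312.4]
0.5 0.025 [400.1 315. ]
0.62 -0.025 [376.5 302.6]
0.62 0 [389.  305.1]
0.62 0.025 [401.7 307.6]
```

View pics/c4.png

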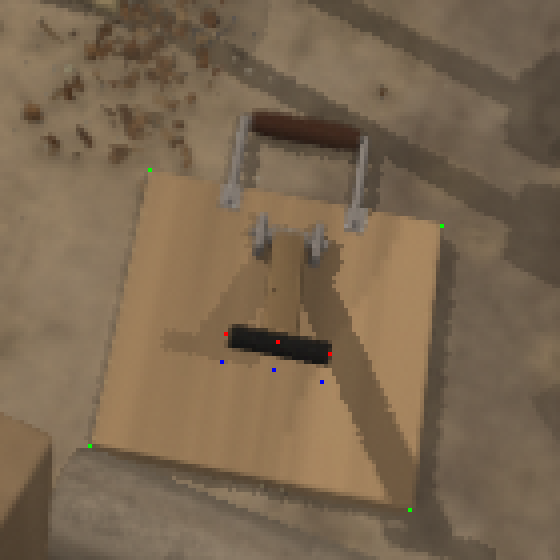

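The model's 0.62 rad points (red) lie on the foot bar and its corner points (green) on the board, so the leg is at its stop and the board pose is confirmed. Next is the handle grip.

```bash
python3 - <<'E'
from h import *
print(w("scene",[[396.5,252.5]],.010))
delta([.450,.2025,.10],9.5)
E
```

```text
[[0.4502783 0.2026964 0.01     ]]
delta [ 2.4  -0.27  8.04] yaw 89.46529567055744 tcp [0.4732 0.2089 0.1805] q6 0.26 clock 9.175 F [-0.1 -0.4 -0.1] gw 0.0428 gf 0.0
```

Request:
move_arm(
  motion=[
    {"x":2.3,"y":-0.27,"z":4,"yaw":89.5},
    {"x":2.3,"y":-0.27,"z":8,"yaw":89.5},
    {"x":2.3,"y":-0.27,"z":8,"yaw":89.5},
    {"x":2.3,"y":-0.27,"z":8,"yaw":89.5},
    {"x":2.3,"y":-0.27,"z":8,"yaw":89.5},
    {"x":2.3,"y":-0.27,"z":8,"yaw":89.5},
    {"x":2.3,"y":-0.27,"z":8,"yaw":89.5},
    {"x":2.3,"y":-0.27,"z":8,"yaw":89.5},
    {"x":2.3,"y":-0.27,"z":12,"yaw":89.5},
    {"x":2.3,"y":-0.27,"z":13,"yaw":89.5},
    {"x":2.3,"y":-0.27,"z":13,"yaw":89.5},
    {"x":2.3,"y":-0.27,"z":13,"yaw":89.5},
  ],
  gripper=-0.15,
)

```text
clock: 10.68
eef_pos: [0.4505, 0.2026, 0.0512]
tool_rot: [0.646, 0.763, 0.001, 0.0]
ft_force: [-0.0, -0.3, -0.0]
grip_width: 0.0362
grasp_force: 0.0
```

```bash
python3 - <<'E'
from h import *
delta([.450,.2025,.003],9.5)
E
```

```text
delta [-0.   -0.06  4.82] yaw 0.004271656501288135 tcp [0.4505 0.2026 0.0512] q6 1.83 clock 10.675 F [-0.  -0.3 -0. ] gw 0.0362 gf 0.0
```

Request:
move_arm(
  motion=[
    {"x":0,"y":0,"z":2.5,"yaw":0},
    {"x":0,"y":0,"z":4.7,"yaw":0},
    {"x":0,"y":0,"z":4.7,"yaw":0},
  ],
)

```text
clock: 11.05
eef_pos: [0.4488, 0.202, 0.003]
tool_rot: [0.646, 0.763, -0.001, -0.0]
ft_force: [-0.6, -0.6, -1.2]
grip_width: 0.0361
grasp_force: 0.0
```

Request:
move_arm(
  motion=[
    {"x":0,"y":0,"z":0,"yaw":0},
    {"x":0,"y":0,"z":0,"yaw":0},
    {"x":0,"y":0,"z":0,"yaw":0},
    {"x":0,"y":0,"z":0,"yaw":0},
    {"x":0,"y":0,"z":0,"yaw":0},
  ],
  gripper=-1,
)

```text
clock: 11.68
eef_pos: [0.4502, 0.2027, 0.0048]
tool_rot: [0.646, 0.763, 0.001, 0.0]
ft_force: [-2.2, -0.6, 6.1]
grip_width: 0.0133
grasp_force: 58.9
```

Request:
move_arm(
  motion=[
    {"x":0,"y":0,"z":-1,"yaw":0},
    {"x":0,"y":0.1,"z":-2.5,"yaw":0},
    {"x":0,"y":0.2,"z":-4,"yaw":0},
    {"x":0,"y":0.5,"z":-5.5,"yaw":0},
    {"x":0,"y":0.8,"z":-7,"yaw":0},
    {"x":0,"y":1.2,"z":-8.5,"yaw":0},
    {"x":0,"y":1.6,"z":-10,"yaw":0},
    {"x":0,"y":2,"z":-11.5,"yaw":0},
    {"x":0,"y":2.6,"z":-13,"yaw":0},
    {"x":0,"y":3.3,"z":-14.5,"yaw":0},
    {"x":0,"y":4.2,"z":-16,"yaw":0},
    {"x":0,"y":5.2,"z":-17.5,"yaw":0},
    {"x":0,"y":6.2,"z":-19,"yaw":0},
    {"x":0,"y":7.3,"z":-20.5,"yaw":0},
    {"x":0,"y":8.4,"z":-22,"yaw":0},
    {"x":0,"y":9.4,"z":-23,"yaw":0},
    {"x":0,"y":10,"z":-24,"yaw":0},
    {"x":0,"y":10,"z":-25,"yaw":0},
    {"x":0,"y":10,"z":-26,"yaw":0},
    {"x":0,"y":10,"z":-27,"yaw":0},
  ],
)

```text
clock: 14.18
eef_pos: [0.5479, 0.2187, 0.274]
tool_rot: [0.646, 0.763, 0.0, 0.0]
ft_force: [0.9, 0.5, -2.8]
grip_width: 0.0131
grasp_force: 58.7
```

```bash
python3 - <<'E'
from h import *
delta([.560,-.143,.30],-4)
a=cv2.resize(bot.camera("top")[130:270,190:330],(420,420),interpolation=cv2.INTER_CUBIC)
b=cv2.resize(bot.camera("scene")[180:360,300:460],(370,420),interpolation=cv2.INTER_CUBIC)
cv2.imwrite("pics/d1.png",np.hstack([a,b]))
E
```

```text
delta [-35.87  -4.77  -2.6 ] yaw 13.487584621407919 tcp [0.5479 0.2187 0.274 ] q6 1.78 clock 14.175 F [ 0.9  0.5 -2.8] gw 0.0131 gf 58.7
```

View pics/d1.png

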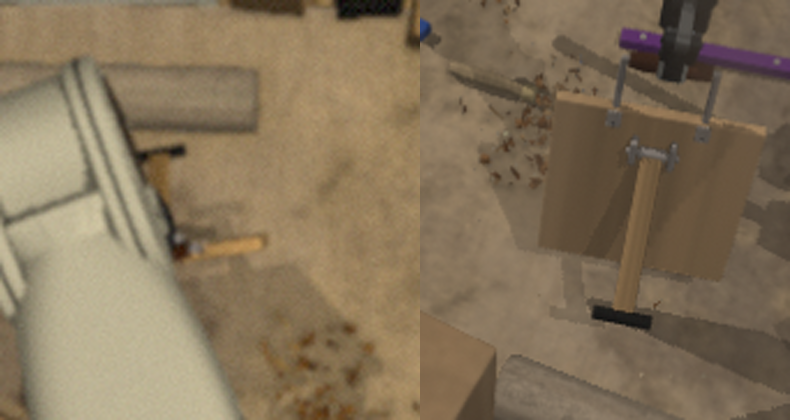

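The board hangs from the gripper with its leg open and its back away from the robot, as intended. I'll measure the strip more finely before placing.

```bash
cat > strip.py <<'E'
from h import *
for c,zb,zf in (("scene",0,.015),("top",.015,0)):
    bot.camera(c)
    for d in bot.cut_out(c,"strip_back")[:5]:
        P=outline(c,d["mask"],.0075)
        if np.hypot(*(P.mean(0)[:2]-[.54,-.143]))>.04: continue
        for nm,z,s in (("back",zb,1),("front",zf,-1)):
            p=outline(c,d["mask"],z)[:,:2]
            lo,hi=p[:,1].min()+.02,p[:,1].max()-.02; q=[]
            for y in np.arange(lo,hi,.005):
                k=p[abs(p[:,1]-y)<.003]
                if len(k): q.append([k[np.argmax(s*k[:,0]),0],y])
            q=np.array(q); a,b=np.polyfit(q[:,1],q[:,0],1); r=q[:,0]-np.polyval([a,b],q[:,1])
            print(c,nm,"x at y=-.143:",round(a*-.143+b,4),"angle",round(np.degrees(np.arctan(a)),2),"rms",r.std().round(4),"y",p[:,1].min().round(4),p[:,1].max().round(4))
E
python3 strip.py
```

```text
scene back x at y=-.143: 0.5471 angle 3.13 rms 0.0009 y -0.2543 -0.0461
scene front x at y=-.143: 0.5291 angle 3.89 rms 0.0007 y -0.2452 -0.0406
top back x at y=-.143: 0.5463 angle 4.34 rms 0.001 y -0.2406 -0.0445
top front x at y=-.143: 0.5321 angle 2.32 rms 0.0011 y -0.2433 -0.0453
```

```bash
python3 - <<'E'
from h import *
delta([.5895,-.146,.275],-3.5)
E
```

```text
delta [-36.65  -1.88  -0.21] yaw 12.985109841861927 tcp [0.5477 0.2186 0.2728] q6 1.78 clock 14.475 F [ 0.  -1.  -3.6] gw 0.0136 gf 58.6
```

Request:
move_arm(
  motion=[
    {"x":-0.5,"y":0,"z":-0.3,"yaw":0},
    {"x":-1.5,"y":0,"z":-0.3,"yaw":0},
    {"x":-3,"y":-0.1,"z":-0.3,"yaw":1},
    {"x":-5,"y":-0.2,"z":-0.3,"yaw":2},
    {"x":-7.3,"y":-0.3,"z":-0.3,"yaw":3},
    {"x":-9.8,"y":-0.5,"z":-0.3,"yaw":4},
    {"x":-12.4,"y":-0.6,"z":-0.3,"yaw":5},
    {"x":-15,"y":-0.8,"z":-0.3,"yaw":6},
    {"x":-17.6,"y":-0.9,"z":-0.3,"yaw":7},
    {"x":-20.2,"y":-1,"z":-0.3,"yaw":8},
    {"x":-22.8,"y":-1.2,"z":-0.3,"yaw":9},
    {"x":-25.4,"y":-1.3,"z":-0.3,"yaw":10},
    {"x":-28,"y":-1.4,"z":-0.3,"yaw":11},
    {"x":-30.4,"y":-1.6,"z":-0.3,"yaw":12},
    {"x":-32.4,"y":-1.7,"z":-0.3,"yaw":13},
    {"x":-34,"y":-1.8,"z":-0.3,"yaw":13},
    {"x":-35.2,"y":-1.8,"z":-0.3,"yaw":13},
    {"x":-36.1,"y":-1.9,"z":-0.3,"yaw":13},
    {"x":-36.6,"y":-1.9,"z":-0.3,"yaw":13},
    {"x":-36.6,"y":-1.9,"z":-0.3,"yaw":13},
  ],
)

```text
clock: 16.98
eef_pos: [0.5897, -0.1454, 0.2762]
tool_rot: [0.728, 0.685, -0.0, -0.0]
ft_force: [-0.2, 0.4, -3.3]
grip_width: 0.0133
grasp_force: 58.7
```

Request:
move_arm(
  motion=[
    {"x":0,"y":0,"z":0.5,"yaw":0},
    {"x":0,"y":0,"z":1.2,"yaw":0},
    {"x":0,"y":0,"z":2,"yaw":0},
    {"x":0,"y":0,"z":2.8,"yaw":0},
    {"x":0,"y":0,"z":3.3,"yaw":0},
    {"x":0,"y":0,"z":3.3,"yaw":0},
    {"x":0,"y":0,"z":3.3,"yaw":0},
    {"x":0,"y":0,"z":3.3,"yaw":0},
  ],
)

```text
clock: 17.98
eef_pos: [0.5898, -0.1455, 0.2437]
tool_rot: [0.728, 0.685, 0.0, 0.0]
ft_force: [0.4, -0.1, -3.2]
grip_width: 0.0133
grasp_force: 58.7
```

```bash
python3 - <<'E'
from h import *
delta([.5874,-.146,.2265],-3.5)
im=bot.camera("scene")
# expected pose hanging: draw corners
o=bot.get_obs()["eef_pos"]; n=np.array([.998,-.061,0]); t=np.array([.061,.998,0]); zz=np.array([0,0,1.])
H=o+[0,0,.003]-[0,0,.05]; b=.1
dn=-np.sin(b)*n-np.cos(b)*zz; bk=np.cos(b)*n-np.sin(b)*zz
pts={(x,y,z):proj("scene",H+dn*(x+.09)+bk*(z-.008)+t*y)[0] for x in(-.09,.09) for y in(-.085,.085) for z in (0.012,)}
im2=im.copy()
for k,p in pts.items(): print(k,p.round(1)); cv2.circle(im2,tuple(int(v) for v in p.round()),1,(0,255,0),-1)
S=np.array([.5475,-.1435,0])
for y in(-.1,.1):
    p=proj("scene",S+t*y)[0]; cv2.circle(im2,tuple(int(v) for v in p.round()),1,(0,0,255),-1)
cv2.imwrite("pics/e1.png",cv2.resize(im2[110:280,150:350],(800,600)[:1]+(600,),interpolation=cv2.INTER_NEAREST))
E
```

```text
delta [-0.06 -0.24  1.72] yaw -0.01847086628596628 tcp [ 0.5898 -0.1455  0.2437] q6 1.39 clock 17.975 F [ 0.4 -0.1 -3.2] gw 0.0133 gf 58.7
(-0.09, -0.085, 0.012) [191.1 185.2]
(-0.09, 0.085, 0.012) [260.2 212.1]
(0.09, -0.085, 0.012) [211.7 232. ]
(0.09, 0.085, 0.012) [272.2 257.3]
```

View pics/e1.png

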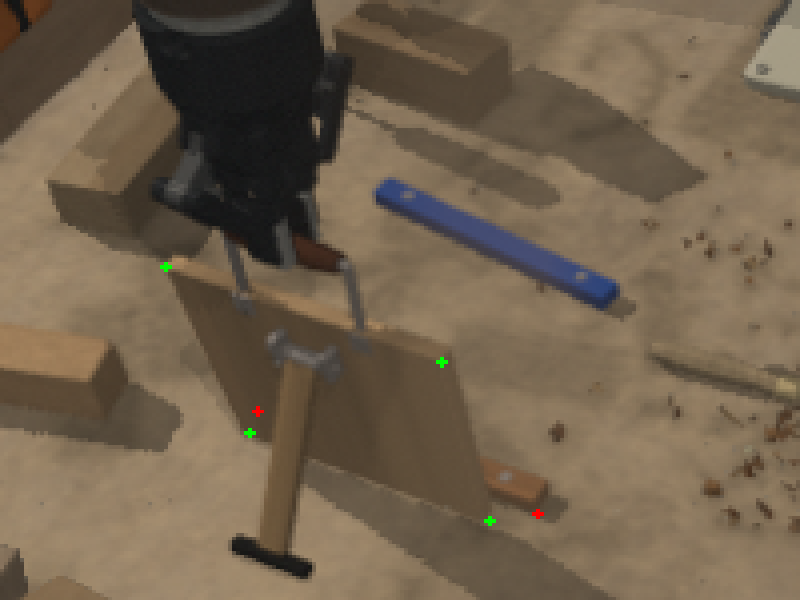

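The picture shows the board hanging behind the brown strip: lower corners at crop (250,433) and (490,520), on the model, 15 mm behind the strip's back line. That's my tenth picture, so from here I work from numbers. I'll close in on the strip and touch down.

Request:
move_arm(
  motion=[
    {"x":0,"y":-0.3,"z":0.5,"yaw":0},
    {"x":0,"y":-0.7,"z":1.1,"yaw":0},
    {"x":0,"y":-1.1,"z":1.5,"yaw":0},
    {"x":0,"y":-1.4,"z":1.5,"yaw":0},
    {"x":0,"y":-1.7,"z":1.5,"yaw":0},
    {"x":0,"y":-1.9,"z":1.5,"yaw":0},
    {"x":0,"y":-2,"z":1.5,"yaw":0},
    {"x":0,"y":-2,"z":1.5,"yaw":0},
    {"x":0,"y":-2,"z":1.5,"yaw":0},
    {"x":0,"y":-2,"z":1.5,"yaw":0},
  ],
)

```text
clock: 19.27
eef_pos: [0.5697, -0.1442, 0.2283]
tool_rot: [0.728, 0.685, 0.0, 0.0]
ft_force: [-0.2, 0.7, -3.5]
grip_width: 0.0127
grasp_force: 58.7
```

Request:
move_arm(
  motion=[
    {"x":0,"y":0,"z":0.1,"yaw":0},
    {"x":0,"y":0,"z":0.2,"yaw":0},
    {"x":0,"y":0,"z":0.3,"yaw":0},
    {"x":0,"y":0,"z":0.3,"yaw":0},
    {"x":0,"y":0,"z":0.3,"yaw":0},
  ],
)

```text
clock: 19.9
eef_pos: [0.5697, -0.1442, 0.2254]
tool_rot: [0.728, 0.685, 0.0, 0.0]
ft_force: [0.2, 0.2, -0.2]
grip_width: 0.0137
grasp_force: 59.0
```

Request:
move_arm(
  motion=[
    {"x":0,"y":0.3,"z":0.02,"yaw":0},
    {"x":0,"y":0.6,"z":0.05,"yaw":0},
    {"x":0,"y":0.9,"z":0.08,"yaw":0},
    {"x":0,"y":1.2,"z":0.12,"yaw":0},
    {"x":0,"y":1.5,"z":0.16,"yaw":0},
    {"x":0,"y":1.8,"z":0.2,"yaw":0},
    {"x":0,"y":2.1,"z":0.25,"yaw":0},
    {"x":0,"y":2.4,"z":0.3,"yaw":0},
    {"x":0,"y":2.7,"z":0.35,"yaw":0},
    {"x":0,"y":3,"z":0.4,"yaw":0},
    {"x":0,"y":3.3,"z":0.45,"yaw":0},
    {"x":0,"y":3.5,"z":0.5,"yaw":0},
    {"x":0,"y":3.5,"z":0.5,"yaw":0},
    {"x":0,"y":3.5,"z":0.5,"yaw":0},
  ],
)

```text
clock: 21.65
eef_pos: [0.605, -0.1464, 0.2211]
tool_rot: [0.728, 0.685, 0.0, 0.001]
ft_force: [0.2, 0.7, 4.4]
grip_width: 0.0134
grasp_force: 59.5
```

```bash
cat > chk.py <<'E'
from h import *
import sys
from scipy.optimize import least_squares
# fit standing pose (s, lateral, yaw, lean) of the board outline in scene: IoU of back-face polygon with mask
delta([.5874,-.146,.2265],-3.5)
im=bot.camera("scene")
for n in ("board","leg_foot","handle_grip"):
    for d in bot.cut_out("scene",n)[:2]: print(n,round(d["score"],2),np.round(d["centre"]))
a0=np.radians(-3.5)
def pose(s,l,dy,b):
    a=a0+dy; n=np.array([np.cos(a),np.sin(a),0]); t=np.array([-np.sin(a),np.cos(a),0]); k=np.array([0,0,1.])
    S=np.array([.5475,-.1435,0])+s*np.array([np.cos(a0),np.sin(a0),0])+l*np.array([-np.sin(a0),np.cos(a0),0])
    dn=-np.sin(b)*n-np.cos(b)*k; bk=np.cos(b)*n-np.sin(b)*k
    O=S+k*.012*np.sin(b)   # face bottom edge middle; back edge on bench
    return lambda x,y,z:O+dn*(x-.09)+t*y+bk*z
for s in (0,.005,.01):
    f=pose(s,0,0,.28)
    print("pred s",s,{k:proj("scene",f(*v))[0].round(1).tolist() for k,v in dict(TL=(-.09,.085,.012),TR=(-.09,-.085,.012),BL=(.09,.085,.012),BR=(.09,-.085,.012),foot=(.0581,0,.0998)).items()})
ds=[d for d in bot.cut_out("scene","board") if d["score"]>.4]
if ds:
    m=ds[0]["mask"].astype(np.uint8)
    k=max(cv2.findContours(m,cv2.RETR_EXTERNAL,cv2.CHAIN_APPROX_NONE)[0],key=cv2.contourArea).reshape(-1,2).astype(float)
    def segs(p):
        f=pose(*p); return [proj("scene",[f(x1,y1,z1),f(x2,y2,z2)]) for (x1,y1,z1,x2,y2,z2) in
          ((-.09,.085,.012,.09,.085,.012),(-.09,-.085,.012,.09,-.085,.012),(.09,-.085,.012,.09,.085,.012),(-.09,-.085,.0,-.09,.085,.0))]
    def res(p):
        r=[]
        for A,B in segs(p):
            for u in np.linspace(.08,.92,25):
                q=A+(B-A)*u; nn=np.array([-(B-A)[1],(B-A)[0]]); nn/=np.linalg.norm(nn)
                v=k-q; along=abs(v@(B-A)/np.linalg.norm(B-A)); c=v[along<1]@nn
                c=c[abs(c)<8]; r.append(c[np.argmin(abs(c))] if len(c) else 3)
        return np.array(r)
    o=least_squares(res,[.003,0,0,.25],loss="soft_l1",f_scale=1,diff_step=1e-3,x_scale=[.01,.01,.1,.1])
    print("fit s,l mm",(o.x[:2]*1000).round(1),"dyaw deg",np.degrees(o.x[2]).round(2),"lean",o.x[3].round(3),"rms px",np.sqrt(np.mean(res(o.x)**2)).round(2))
E
python3 chk.py
```

```text
delta [-0.07 -1.75 -0.54] yaw -0.011633063684243439 tcp [ 0.605  -0.1464  0.2211] q6 1.39 clock 21.65 F [0.2 0.7 4.4] gw 0.0134 gf 59.5
board 0.59 [226. 232.]
leg_foot 0.72 [246. 226.]
handle_grip 0.44 [193. 228.]
pred s 0 {'TL': [257.4, 224.6], 'TR': [189.1, 197.3], 'BL': [276.1, 256.2], 'BR': [216.6, 231.5], 'foot': [224.1, 270.8]}
pred s 0.005 {'TL': [256.1, 226.3], 'TR': [187.7, 198.9], 'BL': [275.1, 257.8], 'BR': [215.5, 232.9], 'foot': [222.9, 272.4]}
pred s 0.01 {'TL': [254.8, 228.0], 'TR': [186.3, 200.5], 'BL': [274.0, 259.3], 'BR': [214.3, 234.3], 'foot': [221.7, 274.0]}
fit s,l mm [0.5 7.3] dyaw deg 1.78 lean 0.287 rms px 0.84
```

Request:
move_arm(
  motion=[
    {"x":0,"y":0.2,"z":-0.05,"yaw":0},
    {"x":0,"y":0.5,"z":0,"yaw":0},
    {"x":0,"y":0.9,"z":0.05,"yaw":0},
    {"x":0,"y":1.3,"z":0.12,"yaw":0},
    {"x":0,"y":1.5,"z":0.18,"yaw":0},
    {"x":0,"y":1.5,"z":0.18,"yaw":0},
  ],
)

```text
clock: 22.65
eef_pos: [0.6207, -0.1473, 0.2188]
tool_rot: [0.728, 0.685, 0.001, 0.001]
ft_force: [1.1, 0.9, 4.3]
grip_width: 0.0134
grasp_force: 59.6
```

Request:
move_arm(
  motion=[
    {"x":0,"y":0,"z":0,"yaw":0},
    {"x":0,"y":0,"z":0,"yaw":0},
    {"x":0,"y":0,"z":0,"yaw":0},
    {"x":0,"y":0,"z":0,"yaw":0},
    {"x":0,"y":0,"z":-1,"yaw":0},
    {"x":0,"y":0,"z":-3,"yaw":0},
    {"x":0,"y":0,"z":-6,"yaw":0},
    {"x":0,"y":0,"z":-10,"yaw":0},
    {"x":0,"y":0,"z":-10,"yaw":0},
  ],
  gripper=0.2,
)

```text
clock: 23.78
eef_pos: [0.6211, -0.1476, 0.3237]
tool_rot: [0.728, 0.685, 0.002, 0.004]
ft_force: [0.6, 0.7, 0.4]
grip_width: 0.0511
grasp_force: 0.0
```

```bash
python3 chk.py
```

```text
delta [-0.03 -3.46  9.69] yaw -0.014777394278567613 tcp [ 0.6211 -0.1476  0.3237] q6 1.4 clock 23.775 F [0.6 0.7 0.4] gw 0.0511 gf 0.0
board 0.96 [228. 229.]
leg_foot 0.71 [252. 224.]
handle_grip 0.53 [227. 220.]
handle_grip 0.51 [217. 333.]
pred s 0 {'TL': [257.4, 224.6], 'TR': [189.1, 197.3], 'BL': [276.1, 256.2], 'BR': [216.6, 231.5], 'foot': [224.1, 270.8]}
pred s 0.005 {'TL': [256.1, 226.3], 'TR': [187.7, 198.9], 'BL': [275.1, 257.8], 'BR': [215.5, 232.9], 'foot': [222.9, 272.4]}
pred s 0.01 {'TL': [254.8, 228.0], 'TR': [186.3, 200.5], 'BL': [274.0, 259.3], 'BR': [214.3, 234.3], 'foot': [221.7, 274.0]}
fit s,l mm [0.1 5.2] dyaw deg 2.36 lean 0.296 rms px 1.66
```

The board stands on its leg and the handle flopped to the back. I'll clear the arm aside and check the yaw in both cameras.

Request:
move_arm(
  motion=[
    {"x":6,"y":0,"z":-2,"yaw":0},
    {"x":12,"y":0,"z":-2,"yaw":0},
    {"x":18,"y":-3,"z":-2,"yaw":0},
    {"x":24,"y":-6,"z":-2,"yaw":0},
    {"x":30,"y":-9,"z":-2,"yaw":0},
    {"x":36,"y":-12,"z":-2,"yaw":0},
    {"x":36,"y":-12,"z":-2,"yaw":0},
    {"x":36,"y":-12,"z":-2,"yaw":0},
  ],
)

```text
clock: 25.02
eef_pos: [0.5212, 0.2201, 0.3378]
tool_rot: [0.728, 0.686, -0.001, 0.0]
ft_force: [0.4, -0.8, 0.2]
grip_width: 0.0515
grasp_force: 0.0
```

```bash
python3 chk.py; cat > yaw.py <<'E'
from h import *
# board masks -> edge line fits; strip front edge by mask
def edge(p,s,m=.025):
    lo,hi=p[:,1].min()+m,p[:,1].max()-m; q=[]
    for y in np.arange(lo,hi,.004):
        k=p[abs(p[:,1]-y)<.0025]
        if len(k): q.append([y,k[np.argmax(s*k[:,0]),0]])
    q=np.array(q); 
    for _ in range(3):
        a,b=np.polyfit(q[:,0],q[:,1],1); r=q[:,1]-np.polyval([a,b],q[:,0]); q=q[abs(r)<max(2*r.std(),.0008)]
    return "ang %.2f x(-.143) %.4f rms %.4f y %.4f %.4f"%(np.degrees(np.arctan(a)),a*-.143+b,r.std(),p[:,1].min(),p[:,1].max())
for c in ("top","scene"):
    im=bot.camera(c); cv2.imwrite(f"pics/f_{c}.png",im)
    for d in bot.cut_out(c,"board")[:1]:
        print(c,"board",round(d["score"],2),d["centre"])
        print(" bottom back edge z=0",edge(outline(c,d["mask"],0.0),1)); print(" far edge, z=.17 ",edge(outline(c,d["mask"],.17),1)); print(" near edge, z=.174 ",edge(outline(c,d["mask"],.1735),-1)); print(" near edge z=.015",edge(outline(c,d["mask"],.015),-1))
    for d in bot.cut_out(c,"strip_back")[:5]:
        p=outline(c,d["mask"],.015)
        if np.hypot(*(p.mean(0)[:2]-[.54,-.143]))<.05: print(c,"strip front",edge(p,-1),"| back",edge(p,1))
E
python3 yaw.py
```

```text
delta [-36.15   8.77  11.16] yaw 0.1244664836906253 tcp [0.5212 0.2201 0.3378] q6 2.03 clock 25.025 F [ 0.4 -0.8  0.2] gw 0.0515 gf 0.0
board 0.6 [227. 220.]
board 0.57 [228. 230.]
leg_foot 0.87 [255. 225.]
handle_grip 0.79 [227. 224.]
pred s 0 {'TL': [257.4, 224.6], 'TR': [189.1, 197.3], 'BL': [276.1, 256.2], 'BR': [216.6, 231.5], 'foot': [224.1, 270.8]}
pred s 0.005 {'TL': [256.1, 226.3], 'TR': [187.7, 198.9], 'BL': [275.1, 257.8], 'BR': [215.5, 232.9], 'foot': [222.9, 272.4]}
pred s 0.01 {'TL': [254.8, 228.0], 'TR': [186.3, 200.5], 'BL': [274.0, 259.3], 'BR': [214.3, 234.3], 'foot': [221.7, 274.0]}
fit s,l mm [-11.6 -20.6] dyaw deg 6.11 lean -0.084 rms px 2.71
top board 0.65 [208.9, 382.4]
 bottom back edge z=0 ang 5.43 x(-.143) 0.6460 rms 0.0085 y -0.2640 -0.0622
 far edge, z=.17  ang 5.14 x(-.143) 0.6162 rms 0.0076 y -0.2307 -0.0512
 near edge, z=.174  ang 2.50 x(-.143) 0.5344 rms 0.0012 y -0.2300 -0.0510
 near edge z=.015 ang 2.48 x(-.143) 0.5521 rms 0.0013 y -0.2611 -0.0613
top strip front ang 2.79 x(-.143) 0.5284 rms 0.0011 y -0.2406 -0.0444 | back ang 2.96 x(-.143) 0.5478 rms 0.0008 y -0.2406 -0.0444
scene board 0.71 [211.4, 150.8]
 bottom back edge z=0 ang -12.75 x(-.143) 0.5388 rms 0.0025 y -0.5106 -0.3314
 far edge, z=.17  ang -13.51 x(-.143) 0.6640 rms 0.0018 y -0.3593 -0.2143
 near edge, z=.174  ang -9.00 x(-.143) 0.6206 rms 0.0008 y -0.3562 -0.2119
 near edge z=.015 ang -8.95 x(-.143) 0.4986 rms 0.0009 y -0.4973 -0.3211
```

```bash
cat > grad.py <<'E'
import sys; sys.argv=["x"]
from h import *
from scipy.ndimage import map_coordinates
g={c:cv2.cvtColor(cv2.imread(f"pics/{c2}"),cv2.COLOR_BGR2GRAY).astype(float) for c,c2 in (("scene","f_scene.png"),("scene_0","scene0.png"),("top","f_top.png"),("top_0","top0.png"))}
a=np.radians(-3.5); n=np.array([np.cos(a),np.sin(a),0]); t=np.array([-np.sin(a),np.cos(a),0]); S=np.array([.5475,-.1435,0])
def line(key,s0,z,ys,rng=.012,sgn=0):
    c=key.split("_")[0]; out=[]
    ss=np.arange(s0-rng,s0+rng,.0005)
    for y in ys:
        P=S+np.outer(ss,n)+y*t+[0,0,z]; p=proj(c,P)
        v=map_coordinates(g[key],[p[:,1],p[:,0]],order=3); v=np.convolve(v,np.ones(3)/3,"same"); d=np.gradient(v); d[:3]=d[-3:]=0
        i=np.argmax(abs(d) if sgn==0 else sgn*d); out.append((y,ss[i],d[i]))
    q=np.array(out); k=np.ones(len(q),bool)
    for _ in range(4):
        f=np.polyfit(q[k,0],q[k,1],1); r=q[:,1]-np.polyval(f,q[:,0]); k=abs(r)<max(1.5*r[k].std(),.0007)
    print(key,"z",z,"s at mid %.1f mm, tilt %.2f deg (left %.1f right %.1f) rms %.2f n %d, grad %.1f"%(f[1]*1e3,np.degrees(np.arctan(f[0])),np.polyval(f,.085)*1e3,np.polyval(f,-.085)*1e3,r[k].std()*1e3,k.sum(),np.median(q[k,2])))
full=np.arange(-.09,.091,.004)
side=np.r_[np.arange(-.075,-.03,.003),np.arange(.03,.081,.003)]
for sg in (1,-1):
    print("strip before; sign",sg)
    line("scene_0",0,0,full,.007,sg); line("scene_0",0,.015,full,.006,sg); line("top_0",0,.015,full,.006,sg); line("scene_0",-.02,.015,full,.006,sg);line("top_0",-.02,.015,full,.006,sg)
    print("now"); line("scene",.0115,0,side,.010,sg); line("top",0,.015,side,.006,sg); line("top",-.02,.015,full,.006,sg)
    line("top",.0613-.0115,.1763,side,.008,sg); line("top",.0613,.173,side,.008,sg); line("scene",.0613,.173,side,.008,sg)
E
python3 grad.py
```

```text
strip before; sign 1
scene_0 z 0 s at mid 2.5 mm, tilt 0.21 deg (left 2.9 right 2.2) rms 0.53 n 31, grad 5.5
scene_0 z 0.015 s at mid -3.5 mm, tilt 0.10 deg (left -3.3 right -3.6) rms 0.35 n 44, grad 1.0
top_0 z 0.015 s at mid 1.9 mm, tilt 0.49 deg (left 2.6 right 1.1) rms 0.71 n 26, grad 3.2
scene_0 z 0.015 s at mid -23.9 mm, tilt -0.23 deg (left -24.2 right -23.6) rms 0.39 n 24, grad 0.3
top_0 z 0.015 s at mid -16.1 mm, tilt -0.45 deg (left -16.7 right -15.4) rms 0.32 n 27, grad 1.9
now
scene z 0 s at mid 11.6 mm, tilt 1.17 deg (left 13.3 right 9.8) rms 0.33 n 16, grad 1.1
top z 0.015 s at mid 3.2 mm, tilt 0.53 deg (left 4.0 right 2.4) rms 0.49 n 18, grad 1.7
top z 0.015 s at mid -16.4 mm, tilt -0.33 deg (left -16.8 right -15.9) rms 0.34 n 27, grad 1.8
top z 0.1763 s at mid 48.9 mm, tilt -0.65 deg (left 48.0 right 49.9) rms 0.29 n 18, grad 5.2
top z 0.173 s at mid 58.2 mm, tilt -4.25 deg (left 51.9 right 64.5) rms 0.52 n 19, grad 1.4
scene z 0.173 s at mid 61.7 mm, tilt -4.62 deg (left 54.8 right 68.6) rms 0.48 n 16, grad 0.7
strip before; sign -1
scene_0 z 0 s at mid -5.5 mm, tilt
[... 303 characters left out ...]
19.6 right -18.5) rms 0.37 n 36, grad -2.4
top_0 z 0.015 s at mid -23.2 mm, tilt -0.46 deg (left -23.9 right -22.5) rms 0.46 n 27, grad -3.1
now
scene z 0 s at mid 6.4 mm, tilt 1.05 deg (left 7.9 right 4.8) rms 0.69 n 20, grad -0.9
top z 0.015 s at mid -4.3 mm, tilt 0.34 deg (left -3.8 right -4.8) rms 0.32 n 19, grad -1.2
top z 0.015 s at mid -23.5 mm, tilt -0.67 deg (left -24.5 right -22.5) rms 0.38 n 26, grad -3.1
top z 0.1763 s at mid 55.8 mm, tilt -0.00 deg (left 55.8 right 55.8) rms 0.00 n 22, grad -1.2
top z 0.173 s at mid 60.2 mm, tilt 2.68 deg (left 64.2 right 56.2) rms 0.81 n 18, grad -4.0
scene z 0.173 s at mid 61.5 mm, tilt -0.51 deg (left 60.8 right 62.3) rms 0.25 n 24, grad -7.4
```

```bash
python3 -c "
from workcell import bot
print(bot.job_done())"
```

```text
the job is handed in; nothing more can be done
None
```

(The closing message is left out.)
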